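# Lock the mango cup on the stall blender and start it

## Task

Put the blender cup that is full of mango on the blender: let its two orange lugs down into the slots of the socket, push it down against the spring, turn it clockwise about a quarter turn to the orange marks and let it spring up locked. Then press the green start button right down and let go. Leave the empty cup and everything else on the counter standing where it is.

Things in the scene. Friction and masses are not known exactly. Their poses are not given: they have to be found in the camera images.
- mango_cup: blender cup full of yellow mango cubes, upside down on its black blade collar, the way it goes on the blender. About 0.42 kg, 135 mm high. Origin: centre of the collar's underside, z up. Collar 72 mm diameter, 22 mm high, lower edge bevelled 3 mm; above it the clear cup, a plain cylinder of 60 mm diameter from 22 to 124 mm, domed closed top: grip it there.
- cup_lug (a point): centre of one of the two orange lugs on the mango cup's collar: this one on the cup's +x side, the other opposite on its -x side (either may go in either slot). Each lug reaches 43 mm from the cup's axis, is 12 mm wide and lies 10 to 16 mm above the underside.
- blender: grey blender base, fixed. Origin: on the counter, on the upright axis of its socket; z up, -x points to its front, the low deck with the start button. Round tower of 62 mm radius (67 at the foot) with a black rim 139 mm high; deck 112 mm wide, 70 mm high, reaching 140 mm in front of the axis. Socket bore 77 mm diameter, widened to 88 mm at the rim as a lead-in.
- slot_mark (a point): white bar on the socket's rim at the middle of one entry slot, 55 mm from the axis, 80 degrees counter-clockwise (from above) from the blender's +x; the other slot and bar lie opposite. Slots are 40 degrees wide and reach 46 mm from the axis. The cup goes in with its lugs (its x axis) pointing at the white bars.
- lock_mark (a point): orange mark on the socket's rim on the blender's +x, another opposite on its -x. Locked, the lugs point at these: 80 degrees clockwise (from above) from the slots. A stop lies 7 degrees beyond. Over the last part the track has notches: let go there, the spring lifts the cup into them, its underside then 109 mm above the blender's origin.
- drive_plate (a joint): travel in m of the spring plate in the socket that the cup stands on: 0 up, 0.017 at the hard bottom; 7 N at first, 14 N at the bottom. Up, the cup's underside is 117 mm above the blender's origin and it cannot turn; it turns when pushed down 12 to 17 mm (underside 105 to 100 mm); locked, the plate reads about 0.008.
- start_button_top (a point): centre of the top face of the green start button on the blender's deck, 36 mm diameter, 92 mm above the counter when up, 108 mm in front of the socket's axis.
- start_button (a joint): travel of the start button in m: 0 up, 0.006 fully down. It springs back; fully down takes 5 N.
- spare_cup: the empty blender cup: same make and size as the mango cup, clear and with only steel blades inside; a bystander. Origin: centre of its underside.
- mango_a: a whole yellow mango lying on the counter, 105 mm long, 72 mm thick; a bystander. Origin: under its middle.
- mango_b: a second whole mango, same size; a bystander.
- tongs: steel tongs with yellow handles, 240 mm long, 14 mm high, lying; a bystander. Origin: near mid-length.
- pink_cups: stack of pink paper cups, mouth down, 80 mm diameter, 159 mm high; a bystander. Origin: centre of its underside.
- green_cups: stack of light green paper cups, mouth down, 80 mm diameter, 131 mm high; a bystander.
- blue_cup: blue paper cup standing open, 84 mm diameter, 80 mm high; a bystander.
Mind the look-alikes: they are no part of the job. Leave any blue or turquoise look-alike of the mango_cup alone.

How it is judged:
On the way, in this order (a step that is already met when the one before it is completed fails the run):
1. the mango cup is locked in the blender's socket (horizontal distance between mango_cup and blender below 0.005 m and z of mango_cup in the frame of blender between 0.1068 and 0.1115 m and angle between the x axis of mango_cup and the x axis of blender, either way round below 0.2 rad and angle between mango_cup's own z axis and vertical below 0.06 rad), for 0.2 s.
2. the start button is pressed down (value of joint start_button above 0.0045 m), for 0.05 s.
At the end, for the whole second after the job is handed in: The mango cup is locked and at rest in the blender: on the socket's axis within 5 mm, upright within 0.06 rad, its lugs within 0.2 rad of the lock marks, sprung up into the notches (underside 106.8 to 111.5 mm above the blender's foot); the start button is up again (all of step 1 and linear speed of mango_cup below 0.02 m/s and value of joint start_button below 0.0015 m); the robot touches nothing.
It fails at once if the empty cup, a mango, a tool or a paper cup on the counter is knocked over or shifted by more than 30 mm (distance of any of spare_cup, mango_a, mango_b, tongs, pink_cups, green_cups, blue_cup from where it was at the start of the episode above 0.03 m or angle between any of spare_cup, mango_a, mango_b, tongs, pink_cups, green_cups, blue_cup's own z axis and vertical above 0.5 rad).
It also fails if it takes over 54 s, if anything falls off the work surface, if the arm or the gripper's body presses on something with over 40 N, if the wrist force passes 120 N, or if a joint passes its speed limit or range.

## Robot

A 6-joint arm with a two-finger parallel gripper is mounted at the origin on the work surface. World frame = base frame: x ahead of the robot, y to its left, z up, the work surface at z = 0. Lengths are in m, angles in rad, forces in N, time in s.
With the tool pointing down it reaches from about 0.3 to 0.875 m from the base axis. Payload 6.4 kg.
Tool frame: the origin (TCP) lies midway between the tips of the shut fingers; the grasp point (between the pads) lies 19 mm behind it (grasp_offset is the distance from the TCP to the grasp point, in m); z points along the fingers, y is the line along which they close (so a half turn about z gives the same grasp; the last joint's range is limited). The gripper opens to 85 mm and grips with 20 to 120 N. Pads are 22 mm wide; open, the fingers measure 114 mm over their backs; the gripper's body (76 mm by 85 mm) begins 54 mm behind the grasp point. The pads swing forward as they close: fully open they stand 13 mm farther back than shut.
Start: joints at [-1.402, 0.181, 1.607, -0, 1.354, -0.206], TCP at [0.211, -0.535, 0.231] pointing down, gripper open.
Joint ranges: [-2.99, 2.99], [-0.89, 2.07], [0.3, 2.58], [-1.14, 4.28], [0, 2.63], [-3.12, 3.12]. Speed limits (rad/s): [2.57, 2.57, 3.01, 3.14, 3.14, 3.14].

## Interface

Orientations are given as a unit quaternion [w, x, y, z].
In Python, from bench import * gives the robot as it stands. The module is installed in compiled form; this text tells all that it offers.
- The arm moves only by the tool servo_tool, never from a script. Its argument "commands" is text: rows parted by semicolons, each of 7 numbers parted by spaces: the turn, a rotation vector about the tool's x, y, z in rad, then the shift along the tool's x, y, z in mm, then the opening, from 0 (shut) to 1 (fully open). In form: wx wy wz dx dy dz claw; .... A call has 1 to 5 rows; each row shifts and turns the commanded pose from where the row before left it, along the tool's axes as they then stand; what a row does not reach is not made up. A row lasts 1/8 s, in which the tool goes at most 62.5 mm and 10.7 degrees, less where a joint would pass 70% of its speed; a pose out of reach is approached as far as the arm can. A call with a gripper value outside its range is refused whole. The fingers move at their own pace and stop on an object; the grip force is fixed at half the most. Time passes only in rows, so rows that do not move let the fingers close. It gives the time, the measured TCP pose, the force, the opening and the grip force at its end, in the units of the state.
- get_obs(): the state, without advancing time (a new reading comes with each control period).
- camera(name): name is "scene" or "top" or "wrist"; returns the picture (420x560x3 uint8, blue, green, red); there is no depth.
- calibration(name): a dict with "fx", "fy", "cx", "cy" (pixels), "k1" (the pictures are not rectified: a ray, as slopes to the right and down, at radius r is drawn at 1 + k1 r^2 times it, then the intrinsics apply), "R" (3x3) and "t" (3): a world point X has camera coordinates R X + t. Camera axes: x right, y down, z forward; pixel columns grow to the right and rows downward; lengths in m; the calibration is good to about 2 mm. A picture is of the moment at which its call begins: read the wrist's pose just before it. calibration takes no time and is no camera call; for the wrist camera it gives the pose at the moment of the call.
- hand_in(): hands the job in; it is judged then, once.
The state is a dict: "time_s": time; "q": joint angles; "dq": joint speeds; "joint_efforts": joint torques, N m; "eef_pos": TCP position; "eef_rot": TCP orientation; "wrist_force": force on the tool from outside, world axes, zero at the start; "torque": the same for the moment, N m; "opening": opening from 0.0 (shut) to 1.0 (fully open); "grasp_force": force on a finger pad.
Only numpy, scipy, OpenCV 4.12 (cv2) and the standard library are available. Lean on these libraries where they do the work, as an engineer would, in place of code of your own. Each camera call takes 0.05 s, during which the arm holds its last target. There are 200 camera calls.

## Working session

There is one attempt and no reset: what is moved stays moved. The work goes in short steps, Python scripts to look and compute and a tool call to move; the robot and the scene stay as the last step left them, time stands still between calls to the robot, and variables do not carry over. Pictures are saved under pics/ and viewed, at most 10 in all, crops included, and the job is handed in when it is done.

Besides the shell and the picture viewer there is one more tool, called as a command line: name --argument value ..., lists and objects as JSON in quotes. servo_tool: Moves the arm, as the interface text tells. Its arguments: {"type":"object","properties":{"commands":{"type":"string"}},"required":["commands"]}

```bash
mkdir -p pics; cat > h.py <<'E'
from bench import *
import numpy as np, cv2
def ray(cal,u,v):
    x=np.array([(u-cal['cx'])/cal['fx'],(v-cal['cy'])/cal['fy']]);d=x.copy()
    for _ in range(20): d=x/(1+cal['k1']*(d@d))
    R=np.array(cal['R']);t=np.array(cal['t'])
    return -R.T@t, R.T@np.array([d[0],d[1],1.])
def onz(cal,u,v,z):
    o,d=ray(cal,u,v); return (o+d*(z-o[2])/d[2]).round(4)
def proj(cal,X):
    c=np.array(cal['R'])@np.array(X)+np.array(cal['t']);s=c[:2]/c[2];s=s*(1+cal['k1']*(s@s))
    return np.array([s[0]*cal['fx']+cal['cx'],s[1]*cal['fy']+cal['cy']]).round(1)
E
python3 - <<'E'
from h import *
for n in("scene","top"):
    cv2.imwrite(f"pics/{n}1.png",camera(n)); c=calibration(n); print(n,c['fx'],(-np.array(c['R']).T@c['t']).round(3))
print(get_obs())
E
```

```text
scene 465.8169684276144 [ 1.213 -0.415  1.204]
top 474.8192331030796 [0.446 0.073 1.231]
{'time_s': 0.1, 'q': array([-1.40226607e+00,  1.81495315e-01,  1.60789171e+00, -1.00686259e-05,
        1.35377443e+00, -2.06265795e-01]), 'dq': array([ 0.00086589, -0.00307121, -0.00521865,  0.00025453, -0.0008414 ,
       -0.00058218]), 'joint_efforts': array([ 7.22880159e-04, -4.45874298e+01, -3.52237809e+01, -2.66992320e-04,
        4.23315796e-03, -1.41097587e-05]), 'eef_pos': array([ 0.21044641, -0.53458588,  0.23046604]), 'eef_rot': array([-7.84353300e-04,  9.82491811e-01,  1.86304122e-01,  9.88450616e-06]), 'wrist_force': array([-0.02046508,  0.82597831,  0.43504602]), 'torque': array([-0.04430986, -0.03171924,  0.00988778]), 'grasp_force': 0.0, 'opening': 1.0004879653204168}
```

View pics/scene1.png

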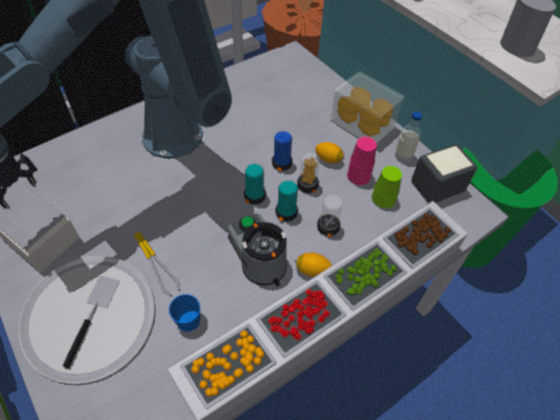

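View pics/top1.png

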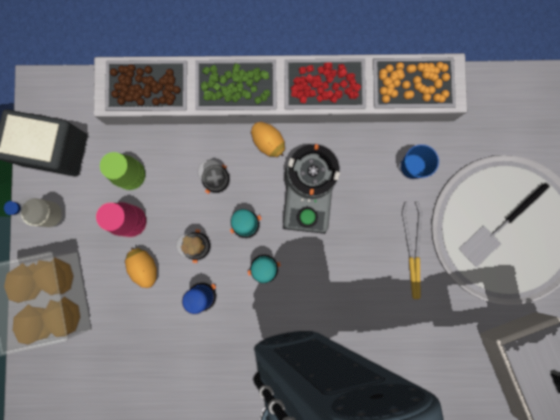

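The scene view shows the mango-filled cup at scene (309,172) / top (195,245). Things that could be taken for it (top pixels):
- blue cup (198,298)
- teal cups (245,222) and (263,268)
- empty cup (215,176)

The yellow-filled clear one matches the description. The blender is at top (313,170), with its green button at (308,217). Next I take a close crop to check.

```bash
python3 - <<'E'
from h import *
t=cv2.imread("pics/top1.png");s=cv2.imread("pics/scene1.png")
r=lambda im,x,y,w,h,k:cv2.resize(im[y:y+h,x:x+w],None,fx=k,fy=k,interpolation=cv2.INTER_CUBIC)
a=r(t,165,215,66,66,6);b=r(t,278,140,66,100,6)[:600];c=r(s,280,140,66,66,6)
a=np.vstack([a,np.zeros((204,396,3),np.uint8)])
cv2.imwrite("pics/crop1.png",np.hstack([np.vstack([a[:396,:396],c])[:600,:396],b]))
ct=calibration("top")
for n,u,v,z in [("cuptop",195,245,.1),("blen",313,170,.139),("btn",308,217,.092),("spare",215,176,0.1),("teal1",245,222,.1),("teal2",263,268,.1),("blue",198,298,.1)]: print(n,onz(ct,u,v,z))
hsv=cv2.cvtColor(t,cv2.COLOR_BGR2HSV)
o=cv2.inRange(hsv,(3,130,130),(14,255,255))
n,_,st,ce=cv2.connectedComponentsWithStats(o)
for i in range(1,n):
    if 170<ce[i][0]<345 and 130<ce[i][1]<290: print("orange",ce[i].round(1),st[i][4])
E
```

```text
cuptop [0.4663 0.2575 0.1   ]
blen [ 0.6364 -0.0226  0.139 ]
btn [ 0.5305 -0.0126  0.092 ]
spare [0.6312 0.2097 0.1   ]
teal1 [0.5197 0.1385 0.1   ]
teal2 [0.41   0.0966 0.1   ]
blue [0.3417 0.2502 0.1   ]
orange [316.  146.5] 12
orange [311.4 191.6] 20
orange [207.3 190.9] 9
orange [258.9 217.3] 9
orange [231.7 230.3] 6
orange [194.5 260.5] 8
orange [249.2 272.2] 6
orange [213.2 286.3] 10
```

View pics/crop1.png

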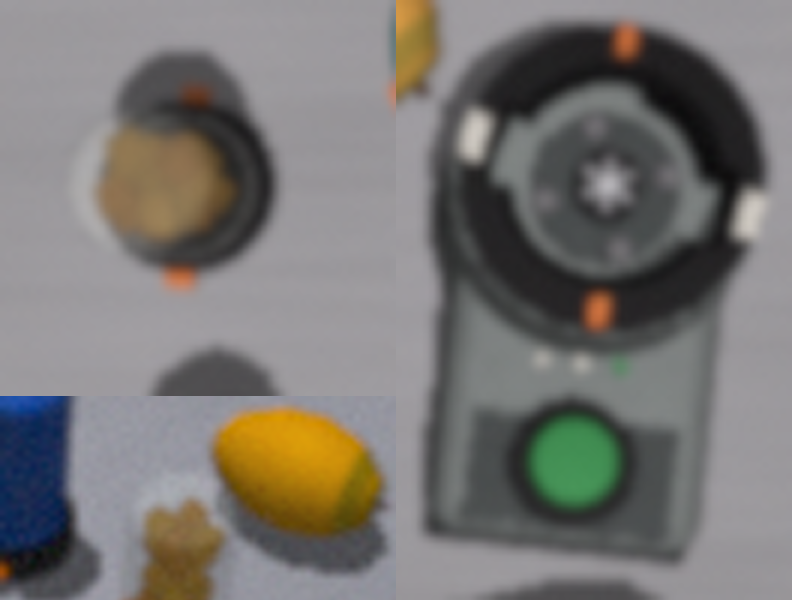

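The crop shows a clear cup full of mango, with lugs at top pixels about (197.8,231.2) and (195.2,261.5). The blender has orange marks at (316.3,147.2) and (311.8,191.7), and white bars at (291.2,162.8) and (336.8,175.8).

```bash
python3 - <<'E'
from h import *
c=calibration("top")
def pair(n,a,b,z):
    A=onz(c,*a,z);B=onz(c,*b,z);d=A-B;print(n,A,B,"mid",((A+B)/2).round(4),"len",np.hypot(*d[:2]).round(4),"ang",np.degrees(np.arctan2(d[1],d[0])).round(1))
pair("lug",(197.8,231.2),(195.2,261.5),.013)
pair("lock",(316.3,147.2),(311.8,191.7),.139)
pair("slot",(291.2,162.8),(336.8,175.8),.139)
print("btn",onz(c,278+(575-396)/6,140+461/6,.092))
for n,u,v,z in [("mb",140,268,.04),("pink",121,219,.15)]: print(n,onz(c,u,v,z))
w=calibration("wrist");print("wrist cam",(-np.array(w['R']).T@w['t']).round(3),np.array(w['R']).round(2))
from scipy.spatial.transform import Rotation as Ro
q=get_obs()['eef_rot'];print(Ro.from_quat(q[[1,2,3,0]]).as_matrix().round(2))
E
```

```text
lug [0.503  0.2645 0.013 ] [0.4258 0.2711 0.013 ] mid [0.4644 0.2678 0.013 ] len 0.0775 ang -4.9
lock [ 0.69   -0.0312  0.139 ] [ 0.5857 -0.0189  0.139 ] mid [ 0.6378 -0.025   0.139 ] len 0.105 ang -6.7
slot [0.6539 0.0279 0.139 ] [ 0.6222 -0.0776  0.139 ] mid [ 0.638  -0.0248  0.139 ] len 0.1102 ang 73.3
btn [ 0.5309 -0.0122  0.092 ]
mb [0.4119 0.4037 0.04  ]
pink [0.5265 0.4174 0.15  ]
wrist cam [ 0.275 -0.511  0.372] [[ 0.37 -0.93 -0.  ]
 [-0.9  -0.35  0.27]
 [-0.25 -0.1  -0.96]]
[[ 0.93  0.37 -0.  ]
 [ 0.37 -0.93  0.  ]
 [ 0.   -0.   -1.  ]]
```

servo_tool --commands "0 0 0 36 -43 -18 1;0 0 0 36 -43 -18 1;0 0 0 36 -43 -18 1;0 0 0 36 -43 -18 1;0 0 0 36 -43 -18 1"

```text
time_s: 0.72
eef_pos: [0.2994, -0.2672, 0.3216]
eef_rot: [-0.0, 0.983, 0.186, 0.0]
wrist_force: [0.6, 0.1, -0.4]
opening: 0.999
grasp_force: 0.0
```

servo_tool --commands "0 0 0 36 -43 0 1;0 0 0 36 -43 0 1;0 0 0 36 -43 0 1;0 0 0 36 -43 0 1;0 0 0 36 -43 0 1"

```text
time_s: 1.35
eef_pos: [0.3882, -0.0013, 0.3213]
eef_rot: [0.0, 0.983, 0.186, 0.0]
wrist_force: [1.3, -1.6, 0.2]
opening: 1.0
grasp_force: 0.0
```

servo_tool --commands "0 0 0 36 -43 0 1;0 0 0 36 -43 0 1;0 0 0 36 -43 0 1;0 0 0 36 -43 0 1;0 0 0 36 -43 0 1"

```text
time_s: 1.98
eef_pos: [0.477, 0.2648, 0.3209]
eef_rot: [0.0, 0.982, 0.187, -0.0]
wrist_force: [1.1, 0.1, 1.2]
opening: 1.0
grasp_force: 0.0
```

servo_tool --commands "0 0 -0.18 0 0 0 1;0 0 -0.18 0 0 0 1;0 0 -0.18 0 0 0 1;0 0 -0.18 0 0 0 1;0 0 -0.18 0 0 0 1"

```text
time_s: 2.6
eef_pos: [0.4766, 0.2628, 0.3207]
eef_rot: [-0.0, 0.802, 0.598, -0.001]
wrist_force: [0.0, 0.4, 0.3]
opening: 0.999
grasp_force: 0.0
```

servo_tool --commands "0 0 -0.18 0 0 0 1;0 0 -0.02 0 0 0 1;0 0 0 0 0 0 1"

```text
time_s: 2.98
eef_pos: [0.4768, 0.2628, 0.321]
eef_rot: [-0.0, 0.741, 0.671, -0.0]
wrist_force: [-0.3, 0.2, -0.1]
opening: 1.001
grasp_force: 0.0
```

```bash
python3 - <<'E'
from h import *
c=calibration("wrist");im=camera("wrist")
cv2.imwrite("pics/w1.png",im)
hsv=cv2.cvtColor(im,cv2.COLOR_BGR2HSV)
o=cv2.inRange(hsv,(2,140,110),(14,255,255))
n,_,st,ce=cv2.connectedComponentsWithStats(o)
for i in range(1,n):
    if st[i][4]>15: print("orange",ce[i].round(1),st[i],onz(c,*ce[i],.013))
print("pred", proj(c,(.464,.268,.013)),proj(c,(.464,.268,.124)))
E
```

```text
orange [234.8 162.7] [233 159   5   9  39] [0.4263 0.2729 0.013 ]
orange [299. 163.] [297 159   5   9  45] [0.5051 0.2647 0.013 ]
orange [380.9 175.1] [377 171   9  10  59] [0.606  0.2399 0.013 ]
orange [190.8 205.3] [187 201   9   9  45] [0.3631 0.2246 0.013 ]
orange [303.9 230.4] [299 226  11  10  34] [0.5042 0.1768 0.013 ]
orange [226.6 269.1] [222 265  10   9  39] [0.3967 0.1324 0.013 ]
orange [483.7 416.5] [479 414  11   6  34] [ 0.7715 -0.1709  0.013 ]
pred [265.6 163.6] [262.1 180.4]
```

View pics/w1.png

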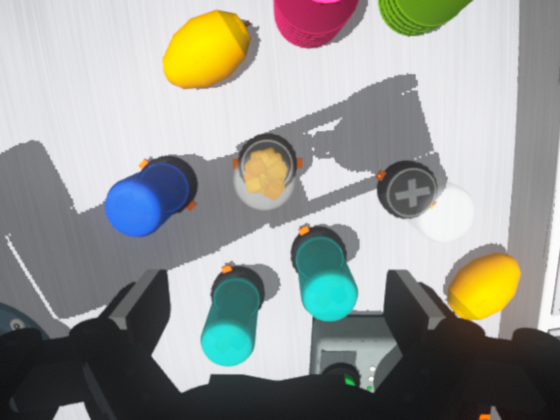

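The wrist view shows the mango cup with lugs at (235,163) and (299,163), and clear space around it. Lining up and going down.

servo_tool --commands "0 0 0 5 -11.5 20 1;0 0 0 0 0 40 1;0 0 0 0 0 50 1;0 0 0 0 0 50 1;0 0 0 0 0 40 1"

```text
time_s: 3.65
eef_pos: [0.4652, 0.2687, 0.1192]
eef_rot: [-0.0, 0.741, 0.672, -0.001]
wrist_force: [1.3, -0.3, 0.3]
opening: 1.0
grasp_force: 0.0
```

servo_tool --commands "0 0 0 0 0 30 1;0 0 0 0 0 18 1;0 0 0 0 0 0 1"

```text
time_s: 4.03
eef_pos: [0.4652, 0.2686, 0.0723]
eef_rot: [-0.001, 0.741, 0.672, -0.001]
wrist_force: [-0.1, -0.6, 0.6]
opening: 0.999
grasp_force: 0.0
```

servo_tool --commands "0 0 0 0 0 0 0;0 0 0 0 0 0 0;0 0 0 0 0 0 0;0 0 0 0 0 0 0;0 0 0 0 0 0 0"

```text
time_s: 4.65
eef_pos: [0.4667, 0.2694, 0.075]
eef_rot: [0.0, 0.74, 0.672, 0.001]
wrist_force: [-2.6, -0.3, 5.9]
opening: 0.686
grasp_force: 63.6
```

servo_tool --commands "0 0 0 0 0 -30 0;0 0 0 0 0 -45 0;0 0 0 0 0 -45 0;0 0 0 0 0 -45 0;0 0 0 0 0 -35 0"

```text
time_s: 5.28
eef_pos: [0.466, 0.2689, 0.2755]
eef_rot: [0.0, 0.74, 0.672, 0.001]
wrist_force: [0.7, -0.7, -4.7]
opening: 0.691
grasp_force: 66.5
```

servo_tool --commands "0 0 0 -25 18 0 0;0 0 0 -42 30 0 0;0 0 0 -42 30 0 0;0 0 0 -42 30 0 0;0 0 0 -42 30 0 0"

```text
time_s: 5.9
eef_pos: [0.585, 0.0621, 0.2731]
eef_rot: [-0.0, 0.74, 0.672, -0.0]
wrist_force: [1.2, 0.3, -4.9]
opening: 0.694
grasp_force: 66.7
```

servo_tool --commands "0 0 0 -42 30 0 0;0 0 0 -30 22 0 0;0 0 -0.12 -11 8 0 0;0 0 -0.18 0 0 0 0;0 0 -0.18 0 0 0 0"

```text
time_s: 6.52
eef_pos: [0.6362, -0.0252, 0.2726]
eef_rot: [-0.001, 0.557, 0.83, -0.0]
wrist_force: [-0.2, 0.5, -4.6]
opening: 0.688
grasp_force: 66.7
```

servo_tool --commands "0 0 -0.18 0 0 0 0;0 0 -0.18 0 0 0 0;0 0 -0.18 0 0 0 0;0 0 -0.18 0 0 0 0;0 0 -0.12 0 0 0 0"

```text
time_s: 7.15
eef_pos: [0.6361, -0.0247, 0.2728]
eef_rot: [-0.001, 0.17, 0.985, -0.0]
wrist_force: [1.0, 0.9, -3.8]
opening: 0.69
grasp_force: 66.7
```

servo_tool --commands "0 0 -0.06 0 0 0 0;0 0 0 0 0 0 0;0 0 0 0 0 0 0"

```text
time_s: 7.52
eef_pos: [0.6364, -0.0248, 0.2731]
eef_rot: [-0.0, 0.144, 0.99, -0.0]
wrist_force: [0.4, 0.2, -4.8]
opening: 0.692
grasp_force: 66.7
```

```bash
python3 - <<'E'
from h import *
for n,zs in (("wrist",(.139,)),("scene",(.139,))):
    c=calibration(n);im=camera(n);cv2.imwrite(f"pics/{n}2.png",im)
    hsv=cv2.cvtColor(im,cv2.COLOR_BGR2HSV)
    for nm,lo,hi in (("or",(2,140,110),(14,255,255)),("wh",(0,0,185),(179,45,255))):
        o=cv2.inRange(hsv,lo,hi);k,_,st,ce=cv2.connectedComponentsWithStats(o)
        for i in range(1,k):
            X=onz(c,*ce[i],.139)
            if 10<st[i][4]<600 and np.hypot(X[0]-.638,X[1]+.025)<.15: print(n,nm,ce[i].round(1),st[i][4],X,onz(c,*ce[i],.211))
    print("pred axis z .139/.198",proj(c,(.638,-.025,.139)),proj(c,(.638,-.025,.198)))
a=cv2.imread("pics/scene2.png")[150:290,190:350];b=cv2.imread("pics/wrist2.png")
cv2.imwrite("pics/c2.png",np.hstack([cv2.resize(a,(480,420),interpolation=cv2.INTER_CUBIC),b])[:, :1040] if 0 else np.vstack([cv2.resize(a,(400,350)),cv2.resize(b,(400,300))[:250]]))
E
```

```text
wrist or [371.1  46.4] 97 [0.5474 0.0709 0.139 ] [0.5536 0.0507 0.211 ]
wrist or [265.9 135. ] 158 [ 0.586  -0.0187  0.139 ] [ 0.5822 -0.0154  0.211 ]
wrist or [341.9 230.4] 113 [0.6746 0.0176 0.139 ] [0.6476 0.0114 0.211 ]
wrist or [209.7 228. ] 55 [ 0.6427 -0.0827  0.139 ] [ 0.624  -0.0627  0.211 ]
wrist wh [316.7 180.2] 178 [0.6297 0.0086 0.139 ] [0.6144 0.0048 0.211 ]
wrist wh [352.2 194.2] 517 [0.6481 0.0324 0.139 ] [0.628  0.0223 0.211 ]
wrist wh [382.9 265.1] 14 [0.7137 0.0431 0.139 ] [0.6764 0.0302 0.211 ]
wrist wh [343. 333.] 356 [ 0.7671 -0.0035  0.139 ] [ 0.7159 -0.0042  0.211 ]
pred axis z .139/.198 [277.6 202.4] [277.9 225.6]
scene or [248.9 227.8] 11 [ 0.5842 -0.0389  0.139 ] [ 0.6267 -0.0643  0.211 ]
pred axis z .139/.198 [264.  238.9] [264.  226.6]
```

View pics/c2.png

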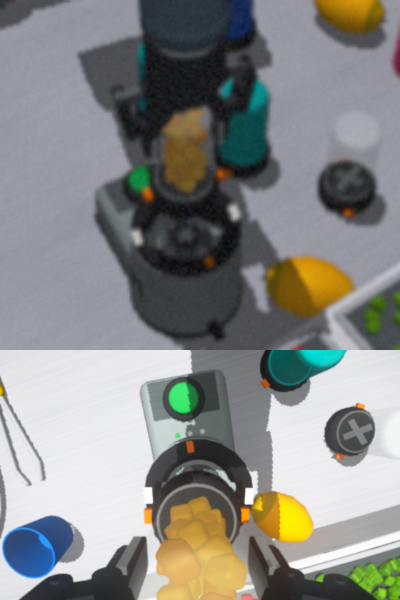

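The wrist view shows the held cup's lugs at (342,230) and (210,228). That puts the cup within about 2 mm of the socket axis and lined up with the white bars. Lowering it now.

servo_tool --commands "0 0 0 -2 1 10 0;0 0 0 0 0 20 0;0 0 0 0 0 15 0;0 0 0 0 0 10 0;0 0 0 0 0 5 0"

```text
time_s: 8.25
eef_pos: [0.6384, -0.0243, 0.212]
eef_rot: [-0.001, 0.143, 0.99, 0.0]
wrist_force: [-0.1, 0.9, -4.5]
opening: 0.688
grasp_force: 66.7
```

servo_tool --commands "0 0 0 0 0 5 0;0 0 0 0 0 5 0;0 0 0 0 0 5 0;0 0 0 0 0 4 0;0 0 0 0 0 0 0"

```text
time_s: 8.88
eef_pos: [0.6385, -0.0244, 0.1938]
eef_rot: [-0.0, 0.143, 0.99, 0.0]
wrist_force: [-0.1, -0.0, -4.3]
opening: 0.69
grasp_force: 66.7
```

servo_tool --commands "0 0 0 0 0 4 0;0 0 0 0 0 4 0;0 0 0 0 0 0 0"

```text
time_s: 9.25
eef_pos: [0.6394, -0.0246, 0.1872]
eef_rot: [0.001, 0.143, 0.99, -0.0]
wrist_force: [-1.7, -0.3, 3.0]
opening: 0.687
grasp_force: 67.1
```

servo_tool --commands "0 0 0 0 0 4 0;0 0 0 0 0 3 0;0 0 0 0 0 0 0"

```text
time_s: 9.62
eef_pos: [0.6394, -0.0246, 0.1799]
eef_rot: [0.001, 0.143, 0.99, -0.0]
wrist_force: [-2.2, -0.1, 6.8]
opening: 0.69
grasp_force: 67.3
```

servo_tool --commands "0 0 0 0 0 3 0;0 0 0 0 0 2 0;0 0 0 0 0 0 0"

```text
time_s: 10.0
eef_pos: [0.6395, -0.0246, 0.1754]
eef_rot: [0.001, 0.143, 0.99, -0.0]
wrist_force: [-1.6, -0.4, 7.5]
opening: 0.692
grasp_force: 67.4
```

servo_tool --commands "0 0 0.12 0 0 0 0;0 0 0.15 0 0 0 0;0 0 0.15 0 0 0 0;0 0 0 0 0 0 0"

```text
time_s: 10.5
eef_pos: [0.6394, -0.0238, 0.1754]
eef_rot: [0.001, 0.347, 0.938, 0.001]
wrist_force: [-1.6, 1.3, 8.0]
opening: 0.689
grasp_force: 67.6
```

```bash
python3 - <<'E'
from h import *
o=get_obs();print(o['torque'],o['wrist_force'])
E
```

```text
[ 0.4059967   0.33714603 -0.10743727] [-1.64398473  1.293991    7.95976636]
```

servo_tool --commands "0 0 0.15 0 0 0 0;0 0 0.15 0 0 0 0;0 0 0.15 0 0 0 0;0 0 0.15 0 0 0 0;0 0 0.15 0 0 0 0"

```text
time_s: 11.12
eef_pos: [0.6406, -0.0234, 0.176]
eef_rot: [0.002, 0.667, 0.745, 0.002]
wrist_force: [2.0, 3.1, 8.9]
opening: 0.687
grasp_force: 67.4
```

servo_tool --commands "0 0 0.15 0 0 0 0;0 0 0.08 0 0 0 0;0 0 0 0 0 0 0"

```text
time_s: 11.5
eef_pos: [0.6408, -0.024, 0.1762]
eef_rot: [0.002, 0.747, 0.665, 0.002]
wrist_force: [1.3, 2.5, 8.1]
opening: 0.689
grasp_force: 67.5
```

```bash
python3 - <<'E'
from h import *
o=get_obs();print(o['torque'],o['wrist_force'])
c=calibration("wrist");im=camera("wrist");cv2.imwrite("pics/w3.png",im)
c2=cv2.imread("pics/w3.png");s=camera("scene")[150:290,190:350]
cv2.imwrite("pics/c3.png",np.vstack([cv2.resize(s,(400,350)),cv2.resize(im,(400,300))[:250]]))
E
```

```text
[ 0.4751467  -0.52460518 -0.14937604] [1.26758417 2.4688579  8.13321237]
```

View pics/c3.png

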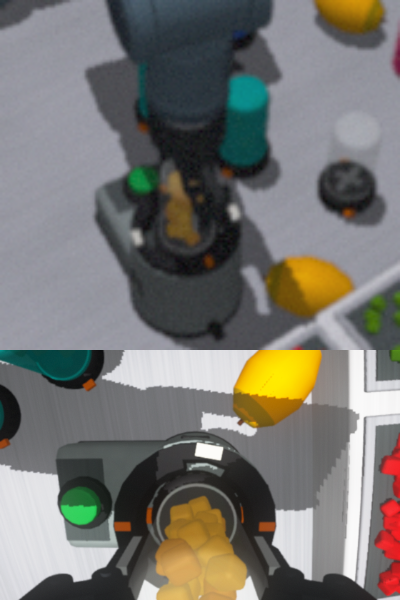

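The wrist view shows the lugs at crop (150,515) and (237,515), in line with the orange marks at (122,525) and (266,525). Easing up into the notches.

servo_tool --commands "0 0 0 0 0 -3 0;0 0 0 0 0 -3 0;0 0 0 0 0 -1 0;0 0 0 0 0 0 0"

```text
time_s: 12.1
eef_pos: [0.6407, -0.024, 0.1828]
eef_rot: [0.002, 0.747, 0.665, 0.002]
wrist_force: [2.7, 2.3, 5.3]
opening: 0.69
grasp_force: 67.6
```

servo_tool --commands "0 0 0 0 0 -2 0;0 0 0 0 0 0 0"

```text
time_s: 12.35
eef_pos: [0.6405, -0.024, 0.1836]
eef_rot: [0.001, 0.747, 0.665, 0.002]
wrist_force: [6.0, 1.7, 0.7]
opening: 0.688
grasp_force: 66.9
```

The cup is held by the notches: the upward pull meets resistance. Releasing it.

servo_tool --commands "0 0 0 0 0 1 0;0 0 0 0 0 0 1;0 0 0 0 0 0 1;0 0 0 0 0 0 1;0 0 0 0 0 0 1"

```text
time_s: 12.98
eef_pos: [0.6385, -0.0245, 0.182]
eef_rot: [-0.0, 0.747, 0.665, -0.0]
wrist_force: [-0.0, 0.2, 0.4]
opening: 1.002
grasp_force: 0.0
```

servo_tool --commands "0 0 0 0 0 0 1;0 0 0 0 0 -20 1;0 0 0 0 0 -45 1;0 0 0 0 0 -45 1;0 0 0 0 0 -40 1"

```text
time_s: 13.6
eef_pos: [0.6391, -0.0244, 0.3362]
eef_rot: [0.001, 0.747, 0.665, 0.001]
wrist_force: [0.6, -0.9, -0.0]
opening: 1.0
grasp_force: 0.0
```

```bash
python3 - <<'E'
from h import *
c=calibration("wrist");im=camera("wrist")
hsv=cv2.cvtColor(im,cv2.COLOR_BGR2HSV)
for nm,lo,hi in (("or",(2,140,110),(14,255,255)),("gr",(50,100,60),(80,255,255))):
    k,_,st,ce=cv2.connectedComponentsWithStats(cv2.inRange(hsv,lo,hi))
    for i in range(1,k):
        X=onz(c,*ce[i],.139)
        if st[i][4]>12 and np.hypot(X[0]-.638,X[1]+.025)<.18: print(nm,ce[i].round(1),st[i][4],X,onz(c,*ce[i],.122),onz(c,*ce[i],.092))
cv2.imwrite("pics/w4.png",im)
E
```

```text
or [178.2  68.3] 70 [0.5661 0.0892 0.139 ] [0.5621 0.0916 0.122 ] [0.5549 0.0957 0.092 ]
or [ 93.1 121.7] 61 [0.4791 0.054  0.139 ] [0.4707 0.0546 0.122 ] [0.4558 0.0556 0.092 ]
or [238.  181.7] 35 [ 0.6043 -0.0177  0.139 ] [ 0.6022 -0.0208  0.122 ] [ 0.5984 -0.0261  0.092 ]
or [219.2 185.4] 98 [ 0.5862 -0.0192  0.139 ] [ 0.5831 -0.0223  0.122 ] [ 0.5777 -0.0278  0.092 ]
or [331.9 185.5] 99 [ 0.692  -0.0316  0.139 ] [ 0.6943 -0.0354  0.122 ] [ 0.6983 -0.042   0.092 ]
gr [176.  175.4] 913 [ 0.547  -0.0048  0.139 ] [ 0.542  -0.0072  0.122 ] [ 0.5331 -0.0114  0.092 ]
```

View pics/w4.png

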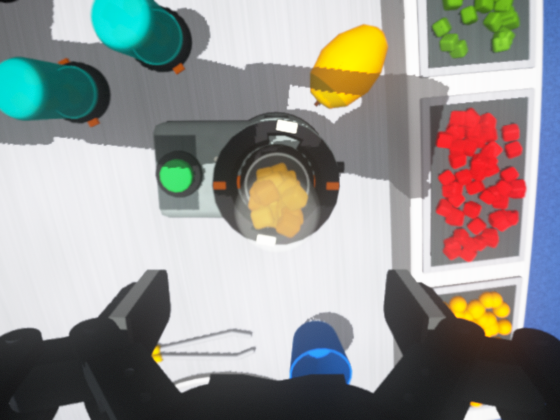

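The picture shows the cup seated with a lug at (238,182), in line with the marks at (219,185) and (332,185). The button is at (176,175). Next I press it with shut fingers.

servo_tool --commands "0 0 0 0 -20 0 0;0 0 0 0 -40 0 0;0 0 0 -1 -35 0 0;0 0 0 0 -13 0 0;0 0 0 0 0 20 0"

```text
time_s: 14.28
eef_pos: [0.5324, -0.0131, 0.3153]
eef_rot: [0.003, 0.747, 0.665, 0.002]
wrist_force: [0.6, -0.5, -0.2]
opening: 0.004
grasp_force: 0.0
```

servo_tool --commands "0 0 0 0 0 50 0;0 0 0 0 0 50 0;0 0 0 0 0 50 0;0 0 0 0 0 40 0;0 0 0 0 0 15 0"

```text
time_s: 14.9
eef_pos: [0.5306, -0.0127, 0.1054]
eef_rot: [-0.001, 0.747, 0.665, -0.001]
wrist_force: [-0.4, -0.6, -0.3]
opening: 0.002
grasp_force: 0.0
```

servo_tool --commands "0 0 0 0 0 0 0;0 0 0 0 0 5 0;0 0 0 0 0 5 0;0 0 0 0 0 0 0"

```text
time_s: 15.4
eef_pos: [0.5316, -0.0129, 0.0976]
eef_rot: [0.0, 0.747, 0.665, 0.0]
wrist_force: [0.3, 0.0, -0.7]
opening: 0.001
grasp_force: 0.0
```

servo_tool --commands "0 0 0 0 0 4 0;0 0 0 0 0 4 0;0 0 0 0 0 3 0;0 0 0 0 0 0 0"

```text
time_s: 15.9
eef_pos: [0.5317, -0.013, 0.0865]
eef_rot: [0.0, 0.747, 0.665, 0.0]
wrist_force: [-0.1, -0.4, 5.0]
opening: 0.001
grasp_force: 2.3
```

servo_tool --commands "0 0 0 0 0 1 0;0 0 0 0 0 1 0;0 0 0 0 0 0 0"

```text
time_s: 16.27
eef_pos: [0.5318, -0.013, 0.0859]
eef_rot: [0.0, 0.747, 0.665, 0.0]
wrist_force: [-4.8, 0.6, 16.1]
opening: 0.002
grasp_force: 7.6
```

The force jumped to 16 N, so the button is on its hard stop. Lifting off.

servo_tool --commands "0 0 0 0 0 -5 0;0 0 0 0 0 -10 0;0 0 0 0 0 -40 0;0 0 0 0 0 -50 0;0 0 0 0 0 -50 0"

```text
time_s: 16.9
eef_pos: [0.5306, -0.0127, 0.2404]
eef_rot: [-0.001, 0.747, 0.665, -0.0]
wrist_force: [0.5, 0.3, 0.2]
opening: 0.003
grasp_force: 0.0
```

servo_tool --commands "0 0 0 0 0 -50 0;0 0 0 0 0 -30 0;0 0 0 0 0 0 0;0 0 0 0 0 0 0"

```text
time_s: 17.4
eef_pos: [0.5306, -0.0127, 0.3178]
eef_rot: [-0.001, 0.747, 0.665, -0.001]
wrist_force: [0.2, -0.4, -1.7]
opening: -0.003
grasp_force: 0.0
```

```bash
python3 - <<'E'
from h import *
im=camera("scene");cv2.imwrite("pics/s5.png",cv2.resize(im[110:310,130:410],None,fx=2.5,fy=2.5))
E
```

```text
(no output)
```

View pics/s5.png

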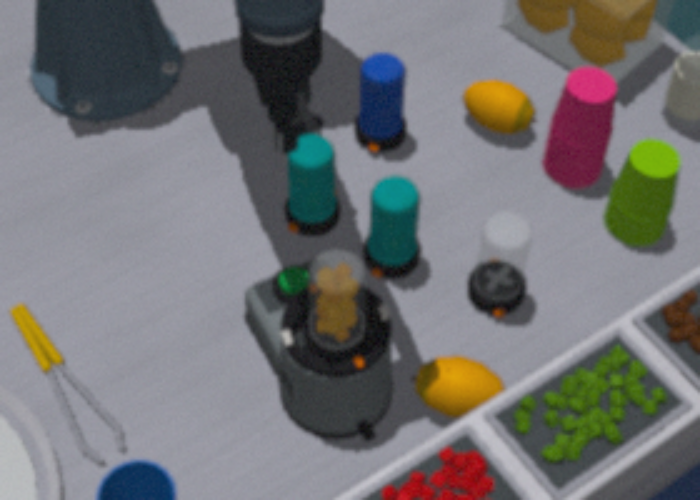

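The cup stands upright in the blender at crop (338,310), the button at (293,280) is free, the bystanders look untouched, and the arm is clear.

```bash
python3 -c "
from bench import *
print(hand_in())"
```

```text
the job is handed in; nothing more can be done
None
```

I locked the mango cup in the blender, pressed the start button to its stop and released it, and handed the job in at about 17.5 s; the bystanders looked unmoved in the last picture, and the hand-in returned no verdict.

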